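Unpin the props case and hold its lid half open

TASK

Draw the red-handled locking pin sideways out of the hasp on the front of the props case and lay it, lid still shut, down in the open brass parking channel beside the hasp, leaving it there released and without dropping it. Then raise the lid by its front bar and keep holding it half open at 45 degrees (give or take 5) so that the juggling balls inside can be counted: the lid would fall shut by itself, so never let it fall, and finish while still holding it. Leave the other props where they are.

Things in the scene. Friction and masses are not known exactly. Their poses are not given: they have to be found in the camera images.
- case: Fixed wooden props case, 200 (x) x 320 (y) mm, 100 mm high with the lid shut. Origin: centre of its underside; +x runs from its front to its hinge side, +y to its left as the robot sees it, z up. Its yaw varies by up to 0.25 rad. On its front, from right to left: the lid bar, the hasp with the pin, the brass parking channel. Three juggling balls are fixed inside.
- pin: Loose 50 g locking pin: steel shank 10 mm thick, 65 mm long; red handle 26 mm thick, 40 mm long on the same axis. Origin: on the axis where shank meets handle; handle to its +y, shank to -y; centre of mass 22 mm into the shank. At the start it lies level in the hasp along case y, handle to case +y, origin 1 to 7 mm outside the left ear, axis 55 mm in front of the case and 90 mm up.
- bore (a point): Bore mouth: on the bore axis at the left face of the left ear, case frame (-155, 88, 91) mm; axes as the case. The bore, 13 mm square, runs along case y through two steel ears (case y 50 to 58 and 80 to 88 mm, 72 mm out from the case, top at z 108 mm) and the lid's brass tongue between them. The pin, if in, locks the lid; it comes clear when drawn 65 mm past this point to case +y.
- notch (a point): Middle of the parking channel, on the axis of a parked pin, case frame (-155, 148, 53) mm; axes as the case. The channel runs along case y, 40 mm long, 20 mm wide, open above and at the ends; floor 5 mm below this point, 7 mm thick cheeks up to 9 mm above it. Parked: shank on the floor along the channel, handle outside the left end, pin origin 21 to 35 mm (best 26) to case +y of this point.
- lid (a joint): Opening angle of the lid in rad: 0 shut, 0.785 = 45 degrees, stop at 1.3. A plain hinge without spring or brake: the lid (about 0.6 kg, 18 mm thick) falls shut from any angle; holding it at the bar takes about 2 to 4 N.
- lid_bar (a point): Grip point of the lid bar: centre of an aluminium round bar 14 mm in diameter and 110 mm long, along case y, 50 mm in front of the lid's front edge on two round arms at its ends; case frame (-150, -60, 91) mm when shut. The point moves and turns with the lid (its axes are the lid's).
- lid_hinge (a point): Point on the hinge axis at the middle of the case's rear top edge, case frame (100, 0, 82) mm; the axis runs along case +y. The bar's grip point is 250 mm from it towards the front and 9 mm above it when the lid is shut; both turn about this axis, the front rising.
- maraca: Loose bystander: red wooden maraca lying down, 70 mm head, 200 mm long. Origin under the head.
- kettle: Loose bystander: copper kettle, 110 mm wide (spout to 87 mm from the middle), 120 mm high. Origin under its centre.
- paperweight: Loose bystander: green glass paperweight, 72 mm wide, 49 mm high. Origin under its centre.
- bell: Loose bystander: brass hand bell with dark wooden handle, 72 mm wide, 103 mm high, standing mouth down. Origin under its centre.
- mug: Loose bystander: blue mug, 80 mm wide, 85 mm high, handle at its +y. Origin under its centre.
- plate_red: Loose bystander: red painted tin plate, 180 mm in diameter, on edge in the wooden rack. Origin at its centre.
- plate_blue: Loose bystander: blue painted tin plate, 180 mm in diameter, on edge in the wooden rack. Origin at its centre.

How it is judged:
By the outcome, as a careful person would: the job done as asked, in the order asked, and still so for the second after the job is handed in, while the arm keeps its last pose, push and grip.
It also fails if it takes over 58 s, if anything falls off the work surface, if the arm or the gripper's body presses on something with over 40 N, if the wrist force passes 120 N, or if a joint passes its speed limit or range.

ROBOT

A 6-joint arm with a two-finger parallel gripper is mounted at the origin on the work surface. World frame = base frame: x ahead of the robot, y to its left, z up, the work surface at z = 0. Lengths are in m, angles in rad, forces in N, time in s.
With the tool pointing down it reaches from about 0.35 to 0.975 m from the base axis. Payload 4.9 kg.
Tool frame: the origin (TCP) lies at the very end of the fingers, on their centre line; the grasp point (between the pads) lies 19 mm behind it (ctrl.grasp_offset is the distance from the TCP to the grasp point, in m); z points along the fingers, y is the line along which they close (so a half turn about z gives the same grasp; the last joint's range is limited). The gripper opens to 85 mm and grips with 20 to 120 N. Pads are 22 mm wide; open, the fingers measure 114 mm over their backs; the gripper's body (76 mm by 85 mm) begins 54 mm behind the grasp point. The pads swing forward as they close: fully open they stand 13 mm farther back than shut.
Start: joints at [-1.318, 0.053, 1.613, -0, 1.476, -0.119], TCP at [0.227, -0.582, 0.231] pointing down, gripper open.
Joint ranges: [-3.01, 3.01], [-1.01, 2.22], [0.06, 2.58], [-1.02, 4.17], [0.09, 2.62], [-3.14, 3.14]. Speed limits (rad/s): [2.57, 2.57, 3.14, 3.14, 3.14, 3.14].

INTERFACE

Orientations are given as a rotation vector (axis times angle).
In Python, from station import ctrl, optics gives the robot as it stands.
- The arm moves only by the shell command python3 -m handwheel 'ROWS' [OPENING] [FORCE]. ROWS is JSON, a list of rows, each an object of numbers: "tx", "ty", "tz": the shift along the tool's x, y, z in mm; "roll": the turn about the tool's z in rad. A call has 1 to 12 rows; each row shifts and turns the commanded pose from where the row before left it, along the tool's axes as they then stand; what a row does not reach is not made up. A row lasts 1/12 s, in which the tool goes at most 41.7 mm and 7.16 degrees, less where a joint would pass 70% of its speed; a pose out of reach is approached as far as the arm can. A call with a gripper value outside its range is refused whole. OPENING is the finger opening in mm, from 0 to 85.4, set as the call begins (- or left out, the last holds). The fingers move at their own pace and stop on an object; FORCE is the grip in N (left out, the last holds). Time passes only in rows, so rows that do not move let the fingers close. It gives the time, the measured TCP pose, the force, the opening and the grip force at its end, in the units of the state.
- ctrl.get_obs(): the state, without advancing time (a new reading comes with each control period).
- optics.get_image(name): name is "scene" or "top"; returns (picture, depth): 400x640x3 uint8, red, green, blue; 400x640 float32, m along the optical axis (not along the pixel's ray), 0 where there is no reading.
- optics.camera_params(name): a dict with "mtx" (3x3 intrinsics, pixels), "extrinsics" (4x4, takes a point from camera to world coordinates). Camera axes: x right, y down, z forward; pixel columns grow to the right and rows downward; lengths in m; the calibration is good to about 2 mm. A picture is of the moment at which its call begins. camera_params takes no time and is no camera call.
- ctrl.finish_job(): hands the job in; it is judged then, once.
The state is a dict: "t": time; "q": joint angles; "dq": joint speeds; "effort": joint torques, N m; "tool_pos": TCP position; "tool_rot": TCP orientation; "contact_force": force on the tool from outside, world axes, zero at the start; "wrist_torque": the same for the moment, N m; "opening": finger opening in m; "grip_force": force on a finger pad.
Only numpy, scipy, OpenCV 4.12 (cv2) and the standard library are available. Lean on these libraries where they do the work, as an engineer would, in place of code of your own. Each camera call takes 0.05 s, during which the arm holds its last target. There are 200 camera calls.

## Working session

There is one attempt and no reset: what is moved stays moved. The work goes in short steps, Python scripts to look and compute and a shell command to move; the robot and the scene stay as the last step left them, time stands still between calls to the robot, and variables do not carry over. Pictures are saved under pics/ and viewed, at most 10 in all, crops included, and the job is handed in when it is done.

```bash
ls; mkdir -p pics; python3 - <<'E'
from station import ctrl, optics
import cv2,numpy as np
for n in("scene","top"):
    im,d=optics.get_image(n); cv2.imwrite(f"pics/{n}0.png",im[:,:,::-1]); np.savez(f"{n}0.npz",im=im,d=d)
    p=optics.camera_params(n); print(n,np.round(p["mtx"],1).tolist(),np.round(p["extrinsics"],3).tolist())
o=ctrl.get_obs();print(o, ctrl.grasp_offset)
E
```

```text
pics
scene [[434.2, 0.0, 326.6], [0.0, 434.2, 206.9], [0.0, 0.0, 1.0]] [[0.716, 0.441, -0.541, 1.315], [0.697, -0.475, 0.537, -0.759], [-0.02, -0.761, -0.648, 1.045], [0.0, 0.0, 0.0, 1.0]]
top [[447.6, 0.0, 331.0], [0.0, 447.6, 201.8], [0.0, 0.0, 1.0]] [[0.016, -0.996, 0.087, 0.423], [-1.0, -0.018, -0.017, 0.033], [0.018, -0.087, -0.996, 1.292], [0.0, 0.0, 0.0, 1.0]]
{'t': 0.1, 'q': array([-1.31801019e+00,  5.32758347e-02,  1.61415985e+00, -2.03794488e-05,
        1.47599717e+00, -1.18993428e-01]), 'dq': array([-0.00076552, -0.00062907, -0.00295136,  0.00107181,  0.00063757,
        0.00166336]), 'effort': array([ 1.01987484e-03, -3.94905424e+01, -3.71362317e+01, -9.87721137e-05,
        3.90676447e-03, -2.05014459e-06]), 'tool_pos': array([ 0.22690294, -0.58175141,  0.23019338]), 'tool_rot': array([-3.08566620e+00, -5.80296393e-01,  2.24887201e-04]), 'contact_force': array([ 0.2663928 ,  0.21678265, -0.33238739]), 'wrist_torque': array([0.01277728, 0.05810786, 0.06982585]), 'grip_force': 0.0, 'opening': 0.08531768488611848} 0.0187
```

View pics/scene0.png

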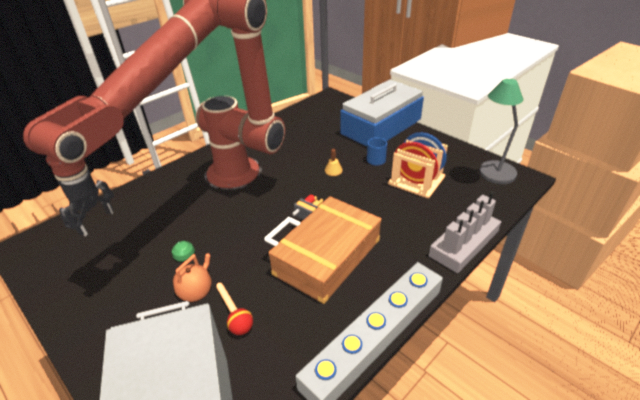

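View pics/top0.png

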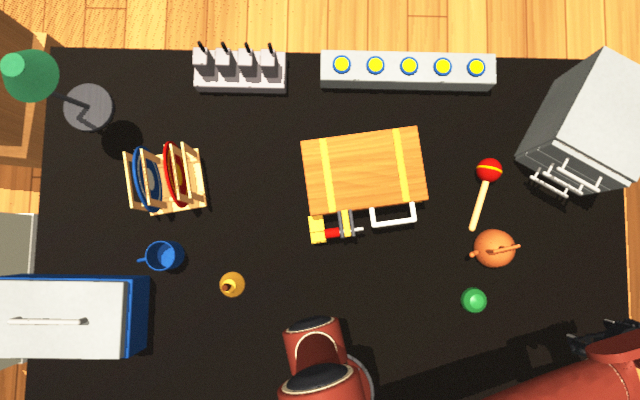

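The scene view shows the case at (325,245) with the pin and bar at its front. In the top view the case spans (302..428, 127..215), the red handle is at (333,232) and the white bar at (393,222). I'll enlarge both.

```bash
python3 - <<'E'
import cv2
a=cv2.imread("pics/top0.png")[120:255,295:435]; cv2.imwrite("pics/topc.png",cv2.resize(a,None,fx=5,fy=4.4,interpolation=cv2.INTER_CUBIC))
a=cv2.imread("pics/scene0.png")[185:300,255:390]; cv2.imwrite("pics/scenec.png",cv2.resize(a,None,fx=5,fy=5,interpolation=cv2.INTER_CUBIC))
E
```

```text
(no output)
```

View pics/topc.png

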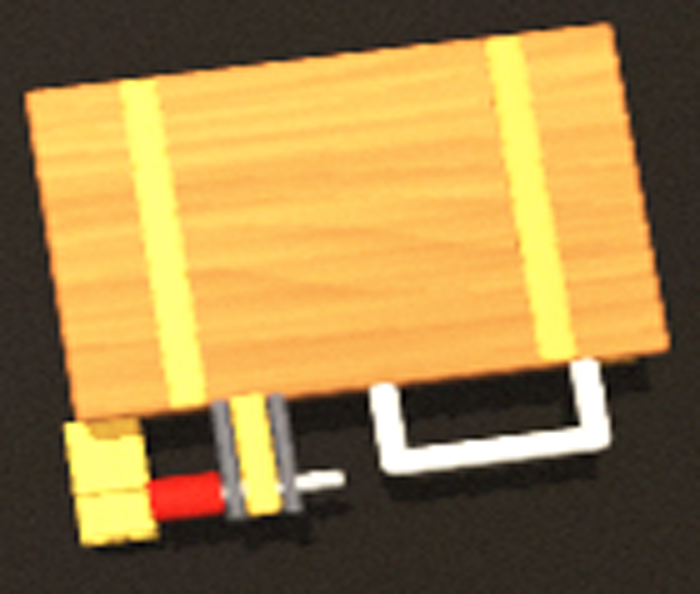

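View pics/scenec.png

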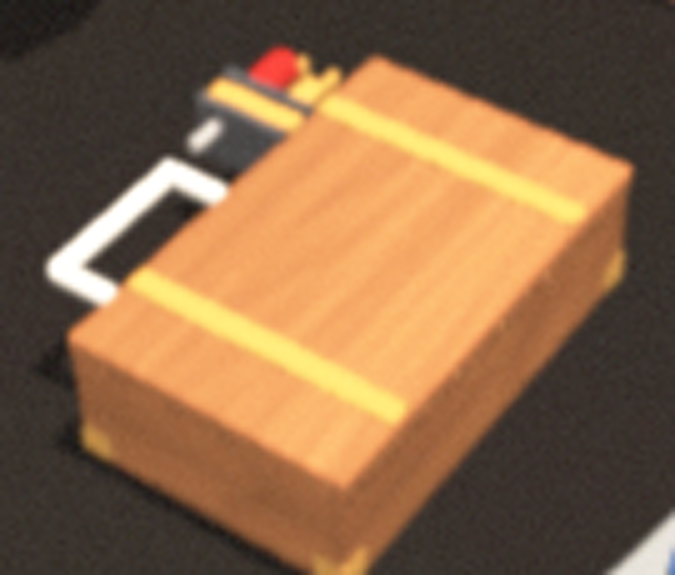

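Top crop: lid corners at (26,93), (612,23), (668,352), (76,421), bar corners at (395,462) and (600,438), shank tip at (343,478), and the handle from (150,499) to about (224,494). Scene crop: lid corners at (380,55), (632,165), (345,488), (72,335), bar corners at (172,170) and (60,268), shank tip at (192,145).

```bash
cat > h.py <<'E'
import numpy as np,cv2
from station import ctrl,optics
from scipy.optimize import least_squares
from scipy.spatial.transform import Rotation as R
P={n:optics.camera_params(n) for n in("scene","top")}
def proj(n,X):
    E=np.linalg.inv(P[n]["extrinsics"]); c=np.atleast_2d(X)@E[:3,:3].T+E[:3,3]
    u=c@P[n]["mtx"].T; return u[:,:2]/u[:,2:]
def tri(**uv):
    f=lambda X:np.concatenate([(proj(n,X)[0]-p) for n,p in uv.items()])
    s=least_squares(f,[.5,0,.1]); return s.x,np.abs(s.fun).max()
def c2w(c,p): # c=(x,y,yaw,z0), p mm in case frame
    r=R.from_euler('z',c[2]); return r.apply(np.asarray(p)/1e3)+[c[0],c[1],c[3]]
def w2c(c,X): return R.from_euler('z',-c[2]).apply(np.asarray(X)-[c[0],c[1],c[3]])*1e3
E
python3 - <<'E'
from h import *
T=lambda x,y:np.array([295+x/5,120+y/4.4])-.4
S=lambda x,y:np.array([255+x/5,185+y/5])-.4
cor=[[100,160,100],[100,-160,100],[-100,-160,100],[-100,160,100]]
t=[T(26,93),T(612,23),T(668,352),T(76,421)]; s=[S(632,165),S(345,488),S(72,335),S(380,55)]
f=lambda c:np.concatenate([(proj("top",c2w(c,cor))-t).ravel(),(proj("scene",c2w(c,cor))-s).ravel()])
r=least_squares(f,[.5,0,0,0]);c=r.x;print(c,np.round(r.fun,1));np.save("case.npy",c)
for nm,a,b in [("barL",T(395,462),S(172,170)),("barR",T(600,438),S(60,268)),("tip",T(343,478),S(192,145))]+[("c",a,b) for a,b in zip(t,s)]:
    X,e=tri(top=a,scene=b);print(nm,X,e,w2c(c,X))
for nm,p in [("bore",[-155,88,91]),("notch",[-155,148,53]),("bar",[-150,-60,91]),("hinge",[100,0,82])]:print(nm,c2w(c,p),proj("top",c2w(c,p)),proj("scene",c2w(c,p)))
# handle ends from top at height 90
def onz(uv,z):
    e=P["top"]["extrinsics"];d=e[:3,:3]@np.linalg.solve(P["top"]["mtx"],[*uv,1]);return e[:3,3]+d*(z-e[2,3])/d[2]
for uv in (T(150,500),T(225,494)):print("handle",w2c(c,onz(uv,.090+c[3])))
d=np.load("top0.npz")["d"];e=P["top"]["extrinsics"]
def dp(uv):
    u,v=np.round(uv).astype(int);z=d[v,u];return e[:3,3]+e[:3,:3]@(np.linalg.solve(P["top"]["mtx"],[u,v,1])*z)
for nm,uv in [("lid",T(340,220)),("handle",T(190,497)),("bar",T(500,450)),("chan",T(105,455)),("chanlow",T(110,520)),("table",T(600,540))]:
    print(nm,dp(uv),w2c(c,dp(uv)))
E
```

```text
[ 0.61689195 -0.07209465  0.15376606  0.00062879] [-0.5 -0.2 -1.   0.3 -0.8 -2.  -0.6 -1.5 -1.3  0.3 -1.6 -1.1 -0.9  0.2
 -1.2  0.6]
barL [ 0.46944157 -0.10038783  0.09437804] 1.0110237568841285 [-150.04406052   -5.3757297    93.74925548]
barR [ 0.48621056 -0.21015787  0.09461178] 1.1689206189165589 [-150.28539722 -116.41898167   93.98299378]
tip [ 0.45914124 -0.07296386  0.09242661] 0.9046605675337105 [-156.02258662   23.30227689   91.79781831]
c [0.69214571 0.10166867 0.10142157] 1.0029986929711754 [100.97959712 160.18720301 100.79278626]
c [ 0.74343968 -0.21590364  0.09897515] 1.0070690794832444 [ 103.02872505 -161.49438861   98.34636361]
c [ 0.53959928 -0.24534122  0.09925694] 1.41892446890472 [-102.91529947 -159.3642706    98.6281556 ]
c [0.49173356 0.07126878 0.10144558] 1.5020187117643786 [-101.72402153  160.84128535  100.81679717]
bore [ 0.4502426  -0.00887287  0.09162879] [[338.69835613 230.68647556]] [[304.20030036 203.59869155]]
notch [0.44105295 0.05041921 0.05362879] [[316.67456541 233.97289457]] [[315.04286576 202.81033099]]
bar [ 0.47785141 -0.15436085  0.09162879] [[392.93231393 221.30211614]] [[277.29038538 228.67768292]]
hinge [ 0.71571208 -0.05677857  0.08262879] [[357.40642271 134.38805626]] [[352.8928591  251.25958418]]
handle [-156.56913665  126.31123709   90.        ]
handle [-158.45517638   86.00696769   90.        ]
lid [ 0.61423451 -0.07162826  0.10020687] [-2.55465248  0.86790499 99.57808544]
handle [0.44367568 0.00646329 0.09931021] [-159.14054503  104.1609999    98.68142644]
bar [ 0.47578207 -0.15889604  0.0981176 ] [-152.73954149  -64.16473792   97.48881358]
chan [0.47145774 0.0529321  0.04884907] [-124.56906836  145.82641929   48.22028362]
chanlow [0.42994202 0.04918923 0.06327389] [-166.16822248  148.48629506   62.64510545]
table [ 0.42342768 -0.23241885  0.00174093] [-215.73702586 -128.8014327     1.11214314]
```

The case fits to about 1 px in both views: yaw 0.154, lid at z 0.100, bar at about 0.093, shank tip at 0.092 and case x −156. All of these agree with the text. Next I work out the moves.

```bash
cat > go.py <<'E'
import sys
from h import *
c=np.load("case.npy")
def to(target,quiet=False):
    "target = TCP in case frame (mm); prints roll to align tool y with case x and shift in the tool axes after that roll"
    o=ctrl.get_obs();Rt=R.from_rotvec(o["tool_rot"]);M=Rt.as_matrix()
    cx=np.array([np.cos(c[2]),np.sin(c[2]),0]); l=M.T@cx
    a=np.arctan2(-l[0],l[1]); a=(a+np.pi/2)%np.pi-np.pi/2
    M2=(Rt*R.from_euler('z',a)).as_matrix()
    print("t",round(o["t"],2),"case tcp",np.round(w2c(c,o["tool_pos"]),1),"roll",round(a,4),"q6",round(o["q"][5],2),"shift",np.round(M2.T@(c2w(c,target)-o["tool_pos"])*1e3,1))
    Rc=R.from_euler('z',c[2]).as_matrix();print("force case",np.round(Rc.T@o["contact_force"],1),"open",round(o["opening"]*1e3,1),"grip",round(o["grip_force"],1),"tool axes in case\n",np.round(Rc.T@M2,2))
if __name__=="__main__": to([float(v) for v in sys.argv[1:4]])
E
python3 go.py -156 112 200
```

```text
t 0.1 case tcp [-463.4 -443.9  229.6] roll -1.3528 q6 -0.12 shift [555.9 307.5  30.5]
force case [ 0.3  0.2 -0.3] open 85.3 grip 0.0 tool axes in case
 [[-0.  1. -0.]
 [ 1.  0.  0.]
 [ 0. -0. -1.]]
```

```bash
python3 -m handwheel '[{"roll":-0.123},{"roll":-0.123},{"roll":-0.123},{"roll":-0.123},{"roll":-0.123},{"roll":-0.123},{"roll":-0.123},{"roll":-0.123},{"roll":-0.123},{"roll":-0.123},{"roll":-0.123},{}]' 46
python3 go.py -156 112 200
```

```text
t 0.1 case tcp [-463.4 -443.9  229.6] roll -1.3528 q6 -0.12 shift [555.9 307.5  30.5]
force case [ 0.3  0.2 -0.3] open 85.3 grip 0.0 tool axes in case
 [[-0.  1. -0.]
 [ 1.  0.  0.]
 [ 0. -0. -1.]]$[0]: bad value
```

```bash
python3 -m handwheel '[{"tx":34,"ty":18},{"tx":34,"ty":18},{"tx":34,"ty":18},{"tx":34,"ty":18},{"tx":34,"ty":18},{"tx":34,"ty":18},{"tx":34,"ty":18},{"tx":34,"ty":18},{"tx":34,"ty":18},{"tx":34,"ty":18},{"tx":34,"ty":18},{"tx":34,"ty":18}]'
python3 go.py -156 112 200
```

```text
t 0.1 case tcp [-463.4 -443.9  229.6] roll -1.3528 q6 -0.12 shift [555.9 307.5  30.5]
force case [ 0.3  0.2 -0.3] open 85.3 grip 0.0 tool axes in case
 [[-0.  1. -0.]
 [ 1.  0.  0.]
 [ 0. -0. -1.]]$[0]: bad value
```

```bash
python3 -m handwheel '[{"tx":0,"ty":0,"tz":0,"roll":-0.12}]' 46
```

```text
t: 0.18
tool_pos: [0.2269, -0.5819, 0.2304]
tool_rot: [-3.045, -0.767, -0.0]
contact_force: [-0.1, -0.2, 0.2]
opening: 0.0755
grip_force: 0.0
```

All four keys are required in every row.

```bash
python3 -m handwheel '[{"tx":0,"ty":0,"tz":0,"roll":-0.123},{"tx":0,"ty":0,"tz":0,"roll":-0.123},{"tx":0,"ty":0,"tz":0,"roll":-0.123},{"tx":0,"ty":0,"tz":0,"roll":-0.123},{"tx":0,"ty":0,"tz":0,"roll":-0.123},{"tx":0,"ty":0,"tz":0,"roll":-0.123},{"tx":0,"ty":0,"tz":0,"roll":-0.123},{"tx":0,"ty":0,"tz":0,"roll":-0.123},{"tx":0,"ty":0,"tz":0,"roll":-0.123},{"tx":0,"ty":0,"tz":0,"roll":-0.123},{"tx":0,"ty":0,"tz":0,"roll":0},{"tx":0,"ty":0,"tz":0,"roll":0}]'
python3 go.py -156 112 200
```

```text
t: 1.18
tool_pos: [0.227, -0.582, 0.2308]
tool_rot: [-2.051, -2.379, -0.001]
contact_force: [0.3, 0.4, 0.1]
opening: 0.0459
grip_force: 0.0
t 1.18 case tcp [-463.4 -444.2  230.1] roll -0.0059 q6 -1.47 shift [556.2 307.4  30.6]
force case [0.4 0.4 0.1] open 45.9 grip 0.0 tool axes in case
 [[ 0.  1. -0.]
 [ 1.  0.  0.]
 [ 0. -0. -1.]]
```

```bash
python3 -m handwheel '[{"tx":35,"ty":19,"tz":0,"roll":-0.006},{"tx":35,"ty":19,"tz":0,"roll":0},{"tx":35,"ty":19,"tz":0,"roll":0},{"tx":35,"ty":19,"tz":0,"roll":0},{"tx":35,"ty":19,"tz":0,"roll":0},{"tx":35,"ty":19,"tz":0,"roll":0},{"tx":35,"ty":19,"tz":0,"roll":0},{"tx":35,"ty":19,"tz":0,"roll":0},{"tx":35,"ty":19,"tz":0,"roll":0},{"tx":35,"ty":19,"tz":0,"roll":0},{"tx":35,"ty":19,"tz":0,"roll":0},{"tx":35,"ty":19,"tz":0,"roll":0}]'
python3 go.py -156 112 180
```

```text
t: 2.18
tool_pos: [0.3869, -0.13, 0.2314]
tool_rot: [2.044, 2.384, 0.0]
contact_force: [1.5, -0.4, -0.1]
opening: 0.0463
grip_force: 0.0
t 2.18 case tcp [-236.2  -22.   230.8] roll -0.0004 q6 -0.66 shift [134.1  80.1  50.8]
force case [ 1.4 -0.6 -0.1] open 46.3 grip 0.0 tool axes in case
 [[-0.  1.  0.]
 [ 1.  0. -0.]
 [-0.  0. -1.]]
```

```bash
python3 -m handwheel '[{"tx":30,"ty":20,"tz":5,"roll":0},{"tx":30,"ty":20,"tz":10,"roll":0},{"tx":30,"ty":20,"tz":15,"roll":0},{"tx":30,"ty":20,"tz":15,"roll":0},{"tx":12,"ty":0,"tz":5,"roll":0},{"tx":0,"ty":0,"tz":0,"roll":0},{"tx":0,"ty":0,"tz":0,"roll":0}]'
python3 go.py -156 112 68
python3 - <<'E'
from h import *
im,d=optics.get_image("scene");a=im[165:265,250:370,::-1];cv2.imwrite("pics/s1.png",cv2.resize(a,None,fx=6,fy=6,interpolation=cv2.INTER_CUBIC))
E
```

```text
t: 2.77
tool_pos: [0.4448, 0.0114, 0.1809]
tool_rot: [-2.04, -2.388, 0.002]
contact_force: [0.5, -0.8, -0.3]
opening: 0.0459
grip_force: 0.0
t 2.77 case tcp [-157.2  108.9  180.2] roll 0.0033 q6 -0.3 shift [  3.2   1.4 112.2]
force case [ 0.4 -0.8 -0.3] open 45.9 grip 0.0 tool axes in case
 [[ 0.  1. -0.]
 [ 1. -0. -0.]
 [-0. -0. -1.]]
```

View pics/s1.png

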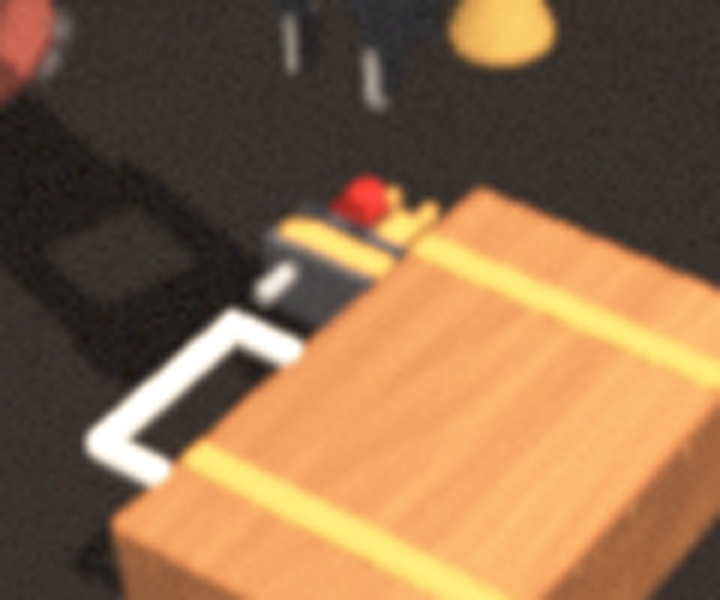

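The fingers, at crop (290,70) and (375,105), straddle the line above the red handle at (365,200). I'm going down.

```bash
python3 -m handwheel '[{"tx":3,"ty":1,"tz":18,"roll":0},{"tx":0,"ty":0,"tz":20,"roll":0},{"tx":0,"ty":0,"tz":20,"roll":0},{"tx":0,"ty":0,"tz":20,"roll":0},{"tx":0,"ty":0,"tz":18,"roll":0},{"tx":0,"ty":0,"tz":14,"roll":0},{"tx":0,"ty":0,"tz":0,"roll":0},{"tx":0,"ty":0,"tz":0,"roll":0}]'
python3 go.py -156 112 68
```

```text
t: 3.48
tool_pos: [0.4457, 0.013, 0.0716]
tool_rot: [-2.044, -2.386, 0.0]
contact_force: [0.7, 0.7, 0.4]
opening: 0.0458
grip_force: 0.0
t 3.48 case tcp [-156.2  110.3   71. ] roll 0.0005 q6 -0.29 shift [1.7 0.2 3. ]
force case [0.8 0.6 0.4] open 45.8 grip 0.0 tool axes in case
 [[ 0.  1. -0.]
 [ 1. -0. -0.]
 [-0. -0. -1.]]
```

Closing gently at first, to see how the handle is centred.

```bash
python3 -m handwheel '[{"tx":2,"ty":0,"tz":2,"roll":0},{"tx":0,"ty":0,"tz":0,"roll":0},{"tx":0,"ty":0,"tz":0,"roll":0},{"tx":0,"ty":0,"tz":0,"roll":0},{"tx":0,"ty":0,"tz":0,"roll":0},{"tx":0,"ty":0,"tz":0,"roll":0},{"tx":0,"ty":0,"tz":0,"roll":0},{"tx":0,"ty":0,"tz":0,"roll":0}]' 20 30
python3 go.py -156 112 68
```

```text
t: 4.15
tool_pos: [0.4464, 0.0158, 0.0702]
tool_rot: [2.039, 2.387, 0.001]
contact_force: [1.3, -1.5, 4.4]
opening: 0.0246
grip_force: 30.4
t 4.15 case tcp [-155.   113.    69.6] roll 0.0034 q6 -0.29 shift [-1.  -1.   1.6]
force case [ 1.1 -1.7  4.4] open 24.6 grip 30.4 tool axes in case
 [[ 0.  1.  0.]
 [ 1.  0. -0.]
 [-0.  0. -1.]]
```

```bash
python3 -m handwheel '[{"tx":0,"ty":0,"tz":0,"roll":0},{"tx":0,"ty":0,"tz":0,"roll":0},{"tx":0,"ty":0,"tz":-1.5,"roll":0},{"tx":2,"ty":0,"tz":0,"roll":0},{"tx":4,"ty":0,"tz":0,"roll":0},{"tx":4,"ty":0,"tz":0,"roll":0},{"tx":0,"ty":0,"tz":0,"roll":0}]' - 60
python3 go.py -155 200 68
```

```text
t: 4.73
tool_pos: [0.4433, 0.0271, 0.0705]
tool_rot: [-2.039, -2.388, -0.001]
contact_force: [-0.9, 2.5, 2.5]
opening: 0.0243
grip_force: 59.0
t 4.73 case tcp [-156.4  124.6   69.8] roll 0.0037 q6 -0.27 shift [75.4  1.4  2. ]
force case [-0.5  2.6  2.5] open 24.3 grip 59.0 tool axes in case
 [[-0.  1. -0.]
 [ 1.  0.  0.]
 [ 0. -0. -1.]]
```

```bash
python3 -m handwheel '[{"tx":6,"ty":0,"tz":0,"roll":0},{"tx":8,"ty":0,"tz":0,"roll":0},{"tx":8,"ty":0,"tz":0,"roll":0},{"tx":8,"ty":0,"tz":0,"roll":0},{"tx":8,"ty":0,"tz":0,"roll":0},{"tx":8,"ty":0,"tz":0,"roll":0},{"tx":8,"ty":0,"tz":0,"roll":0},{"tx":8,"ty":0,"tz":0,"roll":0},{"tx":8,"ty":0,"tz":-4,"roll":0},{"tx":3,"ty":0,"tz":-4,"roll":0},{"tx":0,"ty":0,"tz":0,"roll":0},{"tx":0,"ty":0,"tz":0,"roll":0}]'
python3 go.py -155 200 68
python3 - <<'E'
from h import *
im,_=optics.get_image("scene");cv2.imwrite("pics/s2f.png",im[:,:,::-1]);a=im[165:255,270:370,::-1]
im,_=optics.get_image("top");cv2.imwrite("pics/t2f.png",im[:,:,::-1]);b=im[190:270,275:375,::-1]
a=cv2.resize(a,(400,360),interpolation=cv2.INTER_CUBIC);b=cv2.resize(b,(400,320),interpolation=cv2.INTER_CUBIC)
b=cv2.copyMakeBorder(b,0,40,0,0,0);cv2.imwrite("pics/st2.png",np.hstack([a,b]))
E
```

```text
t: 5.73
tool_pos: [0.4328, 0.0983, 0.0794]
tool_rot: [2.039, 2.389, 0.001]
contact_force: [-0.4, -0.4, 0.2]
opening: 0.0244
grip_force: 58.8
t 5.73 case tcp [-155.8  196.6   78.7] roll 0.0038 q6 -0.1 shift [ 3.4  0.8 10.7]
force case [-0.4 -0.4  0.2] open 24.4 grip 58.8 tool axes in case
 [[-0.  1.  0.]
 [ 1.  0. -0.]
 [-0.  0. -1.]]
```

View pics/st2.png

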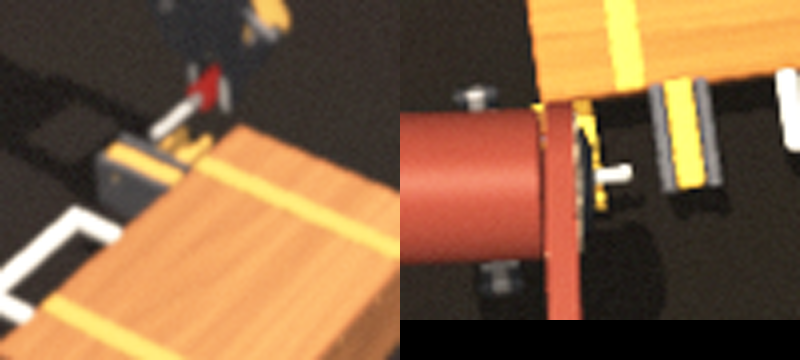

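The pin is free of the ears. Its tip is at scene (308.7,198.2) and top (333,233.8), and it looks level and in line with the channel.

```bash
python3 - <<'E'
from h import *
c=np.load("case.npy")
X,e=tri(top=np.array([332.8,233.6]),scene=np.array([308.5,198.0]));print(w2c(c,X),e)
im=cv2.imread("pics/t2f.png");s=cv2.imread("pics/s2f.png")
# overlay predicted channel corners on the initial pictures
p=[[-155+dx,148+dy,62] for dx in(-17,-10,10,17) for dy in(-20,20)]
t0=cv2.imread("pics/top0.png")[205:250,300:350];s0=cv2.imread("pics/scene0.png")[185:220,290:335]
def ov(n,img,u0,v0,k):
    b=cv2.resize(img,None,fx=k,fy=k,interpolation=cv2.INTER_CUBIC)
    for q in (proj(n,c2w(c,p))-[u0,v0]+.5)*k: cv2.circle(b,tuple(int(v) for v in q),2,(255,0,255),-1)
    return b
a=ov("top",t0,300,205,8);b=ov("scene",s0,290,185,8);h=max(a.shape[0],b.shape[0])
f=lambda z:cv2.copyMakeBorder(z,0,h-z.shape[0],0,0,0);cv2.imwrite("pics/ov.png",np.hstack([f(a),f(b)]))
E
```

```text
[-157.95868333  107.21712356  100.94478795] 1.724370384182464
```

View pics/ov.png

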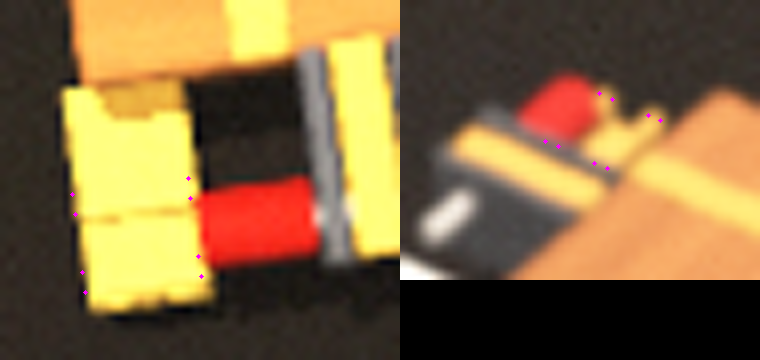

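The overlay fits in the scene view but sits about 2 px off in the top view, so I'll check the channel's profile with the first depth images.

```bash
python3 - <<'E'
from h import *
c=np.load("case.npy")
for n in("top","scene"):
    d=np.load(n+"0.npz")["d"];v,u=np.mgrid[0:400,0:640];m=d>0
    pc=(np.linalg.inv(P[n]["mtx"])@np.stack([u[m],v[m],np.ones(m.sum())]))*d[m];e=P[n]["extrinsics"]
    X=w2c(c,(e[:3,:3]@pc).T+e[:3,3])
    s=(X[:,0]>-195)&(X[:,0]<-105)&(X[:,1]>120)&(X[:,1]<180)&(X[:,2]>25)
    X=X[s];print(n,len(X))
    for a in range(-195,-105,3):
        k=(X[:,0]>=a)&(X[:,0]<a+3)
        if k.any():print(a+1.5,"z",np.round(np.percentile(X[k,2],[10,50,90])),"y",np.round([X[k,1].min(),X[k,1].max()]),k.sum())
E
```

```text
top 403
-175.5 z [45. 48. 50.] y [127. 167.] 17
-172.5 z [47. 60. 63.] y [130. 166.] 16
-169.5 z [60. 63. 64.] y [130. 165.] 16
-166.5 z [48. 62. 94.] y [121. 165.] 17
-163.5 z [ 46.  49. 100.] y [121. 165.] 20
-160.5 z [ 46.  49. 100.] y [120. 165.] 20
-157.5 z [ 44.  48. 100.] y [123. 167.] 18
-154.5 z [ 46.  50. 101.] y [122. 167.] 20
-151.5 z [ 47.  50. 100.] y [122. 166.] 18
-148.5 z [45. 49. 97.] y [122. 166.] 18
-145.5 z [48. 60. 92.] y [121. 166.] 21
-142.5 z [59. 61. 65.] y [121. 167.] 16
-139.5 z [45. 61. 66.] y [128. 167.] 15
-136.5 z [44. 47. 49.] y [128. 167.] 16
-133.5 z [45. 48. 50.] y [127. 167.] 15
-130.5 z [44. 48. 50.] y [130. 166.] 16
-127.5 z [45. 48. 51.] y [129. 166.] 16
-124.5 z [45. 48. 51.] y [129. 165.] 15
-121.5 z [44. 47. 50.] y [129. 165.] 15
-118.5 z [43. 49. 51.] y [128. 165.] 16
-115.5 z [44. 49. 52.] y [128. 167.] 16
-112.5 z [46. 48. 49.] y [127. 167.] 17
-109.5 z [45. 47. 51.] y [130. 166.] 13
-106.5 z [44. 45. 48.] y [129. 166.] 16
scene 68
-166.5 z [54. 60. 66.] y [152. 166.] 4
-163.5 z [49. 53. 62.] y [142. 167.] 10
-160.5 z [49. 53. 60.] y [142. 166.] 6
-157.5 z [52. 52. 95.] y [120. 159.] 3
-154.5 z [ 53.  79. 106.] y [121. 159.] 4
-151.5 z [100. 103. 103.] y [122. 129.] 3
-148.5 z [96. 97. 99.] y [123. 131.] 2
-145.5 z [62. 63. 85.] y [125. 158.] 5
-142.5 z [61. 91. 98.] y [120. 172.] 10
-139.5 z [56. 63. 67.] y [135. 164.] 7
-136.5 z [55. 61. 67.] y [135. 166.] 14
```

Depth gives a channel inside from x −166 to −147 (centre −156), floor at 48, cheek tops at 62 and y 128 to 167, all as described. The wider base plate explains the overlay. Now I lower the pin.

```bash
python3 -m handwheel '[{"tx":1,"ty":0,"tz":5,"roll":0.004},{"tx":0,"ty":0,"tz":7,"roll":0},{"tx":0,"ty":0,"tz":7,"roll":0},{"tx":0,"ty":0,"tz":7,"roll":0},{"tx":0,"ty":0,"tz":7,"roll":0},{"tx":0,"ty":0,"tz":5,"roll":0},{"tx":0,"ty":0,"tz":3,"roll":0},{"tx":0,"ty":0,"tz":0,"roll":0},{"tx":0,"ty":0,"tz":0,"roll":0}]'
python3 go.py -156 198 33
```

```text
t: 6.58
tool_pos: [0.4322, 0.0991, 0.0376]
tool_rot: [-2.045, -2.384, 0.0]
contact_force: [0.2, 0.0, -0.6]
opening: 0.0241
grip_force: 58.8
t 6.58 case tcp [-156.3  197.4   37. ] roll -0.0008 q6 -0.1 shift [0.6 0.3 4. ]
force case [ 0.2 -0.  -0.6] open 24.1 grip 58.8 tool axes in case
 [[ 0.  1. -0.]
 [ 1.  0.  0.]
 [ 0. -0. -1.]]
```

```bash
python3 -m handwheel '[{"tx":0,"ty":0,"tz":1.5,"roll":0},{"tx":0,"ty":0,"tz":1,"roll":0},{"tx":0,"ty":0,"tz":0,"roll":0},{"tx":0,"ty":0,"tz":0,"roll":0}]'
python3 go.py -156 198 33 | head -2;  python3 -m handwheel '[{"tx":0,"ty":0,"tz":1,"roll":0},{"tx":0,"ty":0,"tz":0,"roll":0},{"tx":0,"ty":0,"tz":0,"roll":0}]'
```

```text
t: 6.92
tool_pos: [0.4324, 0.0991, 0.0355]
tool_rot: [2.045, 2.385, 0.0]
contact_force: [-1.3, -0.3, 0.1]
opening: 0.0242
grip_force: 58.8
t 6.92 case tcp [-156.1  197.4   34.8] roll -0.0007 q6 -0.1 shift [0.6 0.1 1.8]
force case [-1.4 -0.1  0.1] open 24.2 grip 58.8 tool axes in case
t: 7.17
tool_pos: [0.4325, 0.0991, 0.0345]
tool_rot: [2.045, 2.384, 0.0]
contact_force: [0.4, 0.6, -1.1]
opening: 0.0242
grip_force: 58.9
```

```bash
python3 -m handwheel '[{"tx":0,"ty":0,"tz":1,"roll":0},{"tx":0,"ty":0,"tz":0,"roll":0},{"tx":0,"ty":0,"tz":0,"roll":0}]'; python3 -m handwheel '[{"tx":0,"ty":0,"tz":0.7,"roll":0},{"tx":0,"ty":0,"tz":0,"roll":0},{"tx":0,"ty":0,"tz":0,"roll":0}]'
```

```text
t: 7.42
tool_pos: [0.4326, 0.0991, 0.0339]
tool_rot: [2.045, 2.384, 0.001]
contact_force: [-1.8, 1.1, 4.4]
opening: 0.0244
grip_force: 59.3
t: 7.67
tool_pos: [0.4327, 0.0992, 0.0335]
tool_rot: [2.045, 2.384, 0.001]
contact_force: [-2.7, 2.0, 7.7]
opening: 0.0245
grip_force: 59.6
```

The shank is on the floor, with 4 to 8 N of upward reaction. I'm releasing it gently.

```bash
python3 -m handwheel '[{"tx":0,"ty":0,"tz":-0.5,"roll":0},{"tx":0,"ty":0,"tz":0,"roll":0},{"tx":0,"ty":0,"tz":0,"roll":0}]' - 20;  python3 -m handwheel '[{"tx":0,"ty":0,"tz":0,"roll":0},{"tx":0,"ty":0,"tz":0,"roll":0},{"tx":0,"ty":0,"tz":0,"roll":0},{"tx":0,"ty":0,"tz":0,"roll":0},{"tx":0,"ty":0,"tz":0,"roll":0},{"tx":0,"ty":0,"tz":0,"roll":0}]' 44
python3 -m handwheel '[{"tx":0,"ty":0,"tz":-8,"roll":0},{"tx":0,"ty":0,"tz":-15,"roll":0},{"tx":0,"ty":0,"tz":-25,"roll":0},{"tx":0,"ty":0,"tz":-40,"roll":0},{"tx":0,"ty":0,"tz":-40,"roll":0},{"tx":0,"ty":0,"tz":-35,"roll":0},{"tx":0,"ty":0,"tz":0,"roll":0}]'
python3 go.py -151 -60 190
```

```text
t: 7.92
tool_pos: [0.4326, 0.0992, 0.0337]
tool_rot: [2.045, 2.384, 0.001]
contact_force: [-1.3, 0.7, 5.4]
opening: 0.0243
grip_force: 59.5
t: 8.42
tool_pos: [0.4321, 0.0991, 0.0329]
tool_rot: [-2.045, -2.385, 0.0]
contact_force: [0.1, 0.2, 1.0]
opening: 0.0442
grip_force: 0.0
t: 9.0
tool_pos: [0.4367, 0.0994, 0.206]
tool_rot: [2.038, 2.376, 0.017]
contact_force: [1.6, 0.2, 0.7]
opening: 0.0438
grip_force: 0.0
t 9.0 case tcp [-151.8  197.   205.4] roll -0.0007 q6 -0.1 shift [-257.     0.5   15.8]
force case [ 1.7 -0.   0.7] open 43.8 grip 0.0 tool axes in case
 [[ 0.    1.    0.02]
 [ 1.    0.   -0.  ]
 [-0.    0.02 -1.  ]]
```

```bash
python3 -m handwheel '[{"tx":-20,"ty":0,"tz":0,"roll":0},{"tx":-30,"ty":0,"tz":0,"roll":0},{"tx":-30,"ty":0,"tz":0,"roll":0},{"tx":-30,"ty":0,"tz":0,"roll":0},{"tx":-30,"ty":0,"tz":0,"roll":0},{"tx":-30,"ty":0,"tz":0,"roll":0},{"tx":-30,"ty":0,"tz":0,"roll":0},{"tx":-30,"ty":0,"tz":0,"roll":0},{"tx":-27,"ty":0,"tz":0,"roll":0},{"tx":0,"ty":0,"tz":0,"roll":0},{"tx":0,"ty":0,"tz":0,"roll":0}]' 32
python3 go.py -151 -60 72
python3 - <<'E'
from h import *
im,_=optics.get_image("scene");cv2.imwrite("pics/s3f.png",im[:,:,::-1]);a=im[165:265,250:350,::-1]
im,_=optics.get_image("top");cv2.imwrite("pics/t3f.png",im[:,:,::-1]);b=im[180:280,280:380,::-1]
a=cv2.resize(a,(400,400),interpolation=cv2.INTER_CUBIC);b=cv2.resize(b,(400,400),interpolation=cv2.INTER_CUBIC)
cv2.imwrite("pics/st3.png",np.hstack([a,b]))
E
```

```text
t: 9.92
tool_pos: [0.4713, -0.1558, 0.1963]
tool_rot: [-2.048, -2.382, -0.0]
contact_force: [0.2, 0.3, -0.3]
opening: 0.0316
grip_force: 0.0
t 9.92 case tcp [-156.7  -60.5  195.6] roll -0.0032 q6 -0.62 shift [  0.4   5.7 123.6]
force case [ 0.3  0.2 -0.3] open 31.6 grip 0.0 tool axes in case
 [[ 0.  1. -0.]
 [ 1.  0.  0.]
 [ 0. -0. -1.]]
```

View pics/st3.png

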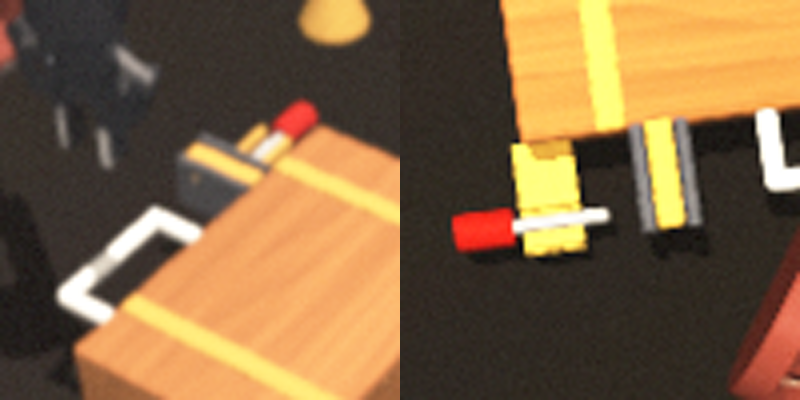

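The pin is parked: its shank lies in the channel along y, with the origin at crop (514,222) about 5 mm outside the left end. That puts it about 25 mm from the notch. Next I go down on the bar.

```bash
python3 -m handwheel '[{"tx":0,"ty":3,"tz":15,"roll":-0.003},{"tx":0,"ty":2.5,"tz":20,"roll":0},{"tx":0,"ty":0,"tz":20,"roll":0},{"tx":0,"ty":0,"tz":20,"roll":0},{"tx":0,"ty":0,"tz":18,"roll":0},{"tx":0,"ty":0,"tz":15,"roll":0},{"tx":0,"ty":0,"tz":13,"roll":0},{"tx":0,"ty":0,"tz":0,"roll":0},{"tx":0,"ty":0,"tz":0,"roll":0},{"tx":0,"ty":0,"tz":0,"roll":0}]'
python3 go.py -151 -60 72
```

```text
t: 10.85
tool_pos: [0.4775, -0.1536, 0.0761]
tool_rot: [2.039, 2.388, 0.001]
contact_force: [-0.6, -0.0, 0.3]
opening: 0.0317
grip_force: 0.0
t 10.85 case tcp [-150.3  -59.2   75.5] roll 0.0034 q6 -0.62 shift [-0.8 -0.7  3.5]
force case [-0.6  0.1  0.3] open 31.7 grip 0.0 tool axes in case
 [[ 0.  1.  0.]
 [ 1.  0. -0.]
 [-0.  0. -1.]]
```

```bash
python3 -m handwheel '[{"tx":0,"ty":0,"tz":3,"roll":0},{"tx":0,"ty":0,"tz":0,"roll":0},{"tx":0,"ty":0,"tz":0,"roll":0},{"tx":0,"ty":0,"tz":0,"roll":0},{"tx":0,"ty":0,"tz":0,"roll":0},{"tx":0,"ty":0,"tz":0,"roll":0},{"tx":0,"ty":0,"tz":0,"roll":0},{"tx":0,"ty":0,"tz":0,"roll":0}]' 8 40
python3 go.py -151 -60 72
```

```text
t: 11.52
tool_pos: [0.4778, -0.1542, 0.0732]
tool_rot: [2.041, 2.386, 0.002]
contact_force: [0.5, 2.2, 5.3]
opening: 0.0127
grip_force: 39.4
t 11.52 case tcp [-150.1  -59.8   72.5] roll 0.0021 q6 -0.62 shift [-0.2 -0.9  0.5]
force case [0.9 2.  5.3] open 12.7 grip 39.4 tool axes in case
 [[ 0.  1.  0.]
 [ 1.  0. -0.]
 [-0.  0. -1.]]
```

```bash
python3 -c "
import numpy as np
t=np.radians(np.arange(0,46,3.));x=250*(1-np.cos(t))+9*np.sin(t);z=250*np.sin(t)+9*np.cos(t)-9
for a,b,c,d,e in zip(np.arange(3,46,3),np.diff(x),np.diff(z),x[1:],z[1:]):print(a,round(b,1),round(-c,1),round(d,1),round(e,1))"
```

```text
3 0.8 -13.1 0.8 13.1
6 1.5 -13.0 2.3 26.1
9 2.2 -12.9 4.5 39.0
12 2.8 -12.8 7.3 51.8
15 3.5 -12.6 10.8 64.4
18 4.2 -12.4 15.0 76.8
21 4.8 -12.2 19.8 89.0
24 5.4 -11.9 25.3 100.9
27 6.1 -11.6 31.3 112.5
30 6.7 -11.3 38.0 123.8
33 7.2 -10.9 45.2 134.7
36 7.8 -10.5 53.0 145.2
39 8.3 -10.1 61.4 155.3
42 8.9 -9.6 70.2 165.0
45 9.4 -9.2 79.6 174.1
```

```bash
python3 -m handwheel '[{"tx":0,"ty":0.2,"tz":-4,"roll":0},{"tx":0,"ty":0.6,"tz":-9,"roll":0},{"tx":0,"ty":0.7,"tz":-6.5,"roll":0},{"tx":0,"ty":0.8,"tz":-6.5,"roll":0},{"tx":0,"ty":1,"tz":-6.5,"roll":0},{"tx":0,"ty":1.2,"tz":-6.5,"roll":0},{"tx":0,"ty":0,"tz":0,"roll":0},{"tx":0,"ty":0,"tz":0,"roll":0}]'
python3 go.py -145.6 -60 111.5
```

```text
t: 12.18
tool_pos: [0.4816, -0.1535, 0.1104]
tool_rot: [2.041, 2.387, 0.001]
contact_force: [6.5, -1.1, -6.0]
opening: 0.0125
grip_force: 39.1
t 12.18 case tcp [-146.2  -59.7  109.7] roll 0.0022 q6 -0.61 shift [-0.3  0.6 -1.8]
force case [ 6.3 -2.1 -6. ] open 12.5 grip 39.1 tool axes in case
 [[ 0.  1.  0.]
 [ 1.  0. -0.]
 [-0.  0. -1.]]
```

The lid is rising along its arc with small forces, so I continue.

```bash
python3 -m handwheel '[{"tx":0,"ty":1.4,"tz":-6.4,"roll":0},{"tx":0,"ty":1.4,"tz":-6.4,"roll":0},{"tx":0,"ty":1.7,"tz":-6.3,"roll":0},{"tx":0,"ty":1.8,"tz":-6.3,"roll":0},{"tx":0,"ty":2.1,"tz":-6.2,"roll":0},{"tx":0,"ty":2.1,"tz":-6.2,"roll":0},{"tx":0,"ty":2.4,"tz":-6.1,"roll":0},{"tx":0,"ty":2.4,"tz":-6.1,"roll":0},{"tx":0,"ty":2.7,"tz":-6,"roll":0},{"tx":0,"ty":2.7,"tz":-5.9,"roll":0},{"tx":0,"ty":0,"tz":0,"roll":0},{"tx":0,"ty":0,"tz":0,"roll":0}]'
python3 go.py -124.8 -60 173.4
```

```text
t: 13.18
tool_pos: [0.501, -0.1504, 0.1732]
tool_rot: [-2.041, -2.387, 0.003]
contact_force: [-4.0, -3.6, -2.2]
opening: 0.0127
grip_force: 39.2
t 13.18 case tcp [-126.5  -59.6  172.6] roll 0.0024 q6 -0.59 shift [-0.4  1.7 -0.8]
force case [-4.5 -2.9 -2.2] open 12.7 grip 39.2 tool axes in case
 [[ 0.  1. -0.]
 [ 1. -0. -0.]
 [-0. -0. -1.]]
```

```bash
python3 -m handwheel '[{"tx":0,"ty":3,"tz":-5.8,"roll":0},{"tx":0,"ty":3.1,"tz":-5.8,"roll":0},{"tx":0,"ty":3.3,"tz":-5.7,"roll":0},{"tx":0,"ty":3.4,"tz":-5.6,"roll":0},{"tx":0,"ty":3.6,"tz":-5.5,"roll":0},{"tx":0,"ty":3.6,"tz":-5.4,"roll":0},{"tx":0,"ty":3.9,"tz":-5.3,"roll":0},{"tx":0,"ty":3.9,"tz":-5.2,"roll":0},{"tx":0,"ty":4.1,"tz":-5.1,"roll":0},{"tx":0,"ty":4.2,"tz":-5,"roll":0},{"tx":0,"ty":0,"tz":0,"roll":0},{"tx":0,"ty":0,"tz":0,"roll":0}]'
python3 go.py -88.7 -60 227.8
```

```text
t: 14.18
tool_pos: [0.5354, -0.1451, 0.2293]
tool_rot: [-2.04, -2.385, 0.007]
contact_force: [-13.8, -3.0, 7.0]
opening: 0.0122
grip_force: 39.4
t 14.18 case tcp [-91.7 -59.7 228.6] roll 0.0019 q6 -0.55 shift [-0.3  3.   0.8]
force case [-14.1  -0.9   7. ] open 12.2 grip 39.4 tool axes in case
 [[ 0.    1.   -0.01]
 [ 1.   -0.   -0.  ]
 [-0.   -0.01 -1.  ]]
```

There's some inward radial load (about 15 N), so I use slightly less ty for the last 6 degrees.

```bash
python3 -m handwheel '[{"tx":0,"ty":2.5,"tz":-5.5,"roll":0},{"tx":0,"ty":4,"tz":-5.2,"roll":0},{"tx":0,"ty":4.5,"tz":-4.8,"roll":0},{"tx":0,"ty":4.5,"tz":-4.6,"roll":0},{"tx":0,"ty":0,"tz":0,"roll":0},{"tx":0,"ty":0,"tz":0,"roll":0},{"tx":0,"ty":0,"tz":0,"roll":0},{"tx":0,"ty":0,"tz":0,"roll":0}]'
python3 go.py -70.4 -60 246.6
python3 - <<'E'
from h import *
c=np.load("case.npy")
for n in("top","scene"):
    im,d=optics.get_image(n);cv2.imwrite(f"pics/{n}4.png",im[:,:,::-1]);v,u=np.mgrid[0:400,0:640];m=d>0
    pc=(np.linalg.inv(P[n]["mtx"])@np.stack([u[m],v[m],np.ones(m.sum())]))*d[m];e=P[n]["extrinsics"]
    X=w2c(c,(e[:3,:3]@pc).T+e[:3,3])
    s=(abs(X[:,1])<150)&(X[:,0]>-30)&(X[:,0]<85)&(X[:,2]>105)&(X[:,2]<235);X=X[s]
    for _ in range(8):
        k=np.polyfit(X[:,0],X[:,2],1);r=X[:,2]-np.polyval(k,X[:,0]);X=X[abs(r)<max(4,2*np.median(abs(r)))]
    print(n,len(X),"lid angle",np.degrees(np.arctan(-k[0])),"z at x=100:",np.polyval(k,100),"spread",r.std())
a=cv2.imread("pics/scene4.png")[120:300,240:400];b=cv2.imread("pics/top4.png")[100:280,280:440]
cv2.imwrite("pics/st4.png",cv2.resize(np.hstack([a,b]),None,fx=2.5,fy=2.5,interpolation=cv2.INTER_CUBIC))
E
```

```text
t: 14.85
tool_pos: [0.5518, -0.1425, 0.2478]
tool_rot: [-2.041, -2.387, 0.003]
contact_force: [-5.7, -2.7, 2.0]
opening: 0.0122
grip_force: 39.7
t 14.85 case tcp [-75.1 -59.6 247.2] roll 0.002 q6 -0.54 shift [-0.4  4.7  0.6]
force case [-6.1 -1.8  2. ] open 12.2 grip 39.7 tool axes in case
 [[ 0.  1. -0.]
 [ 1. -0. -0.]
 [-0. -0. -1.]]
top 3195 lid angle 43.55653164870569 z at x=100: 105.66873168181009 spread 1.6735485791860727
scene 3505 lid angle 43.48949142962617 z at x=100: 109.66106558449727 spread 2.0242020472940023
```

View pics/st4.png

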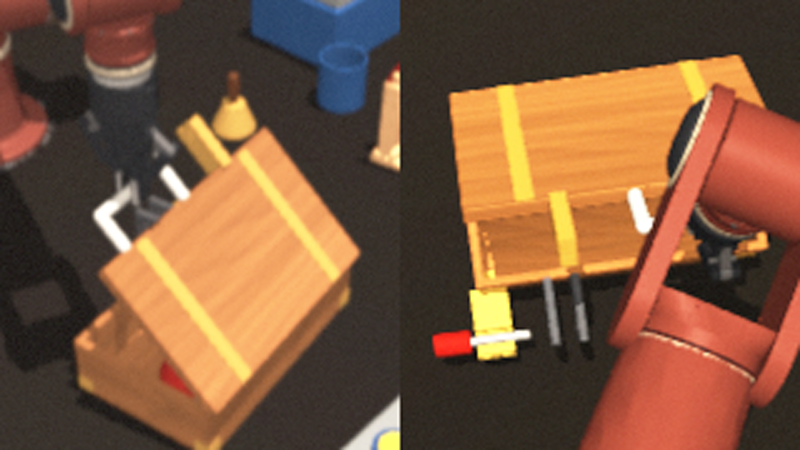

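The lid is at 43.5° in both depth views, held by the bar, and the pin is still in its channel at crop (480,340). I add about 1.5° more.

```bash
python3 -m handwheel '[{"tx":0,"ty":1.5,"tz":-2,"roll":0},{"tx":0,"ty":1.5,"tz":-2,"roll":0},{"tx":0,"ty":0,"tz":-0.5,"roll":0},{"tx":0,"ty":0,"tz":0,"roll":0},{"tx":0,"ty":0,"tz":0,"roll":0},{"tx":0,"ty":0,"tz":0,"roll":0},{"tx":0,"ty":0,"tz":0,"roll":0},{"tx":0,"ty":0,"tz":0,"roll":0}]'
python3 - <<'E'
from h import *
c=np.load("case.npy")
for n in("top","scene"):
    im,d=optics.get_image(n);v,u=np.mgrid[0:400,0:640];m=d>0
    pc=(np.linalg.inv(P[n]["mtx"])@np.stack([u[m],v[m],np.ones(m.sum())]))*d[m];e=P[n]["extrinsics"]
    X=w2c(c,(e[:3,:3]@pc).T+e[:3,3])
    s=(abs(X[:,1])<150)&(X[:,0]>-30)&(X[:,0]<85)&(X[:,2]>105)&(X[:,2]<235);X=X[s]
    for _ in range(8):
        k=np.polyfit(X[:,0],X[:,2],1);r=X[:,2]-np.polyval(k,X[:,0]);X=X[abs(r)<max(4,2*np.median(abs(r)))]
    print(n,len(X),"lid angle",np.degrees(np.arctan(-k[0])))
print(np.abs(ctrl.get_obs()["dq"]).max())
E
```

```text
t: 15.62
tool_pos: [0.5556, -0.1418, 0.2518]
tool_rot: [-2.042, -2.388, 0.001]
contact_force: [-0.7, -4.3, -2.3]
opening: 0.0126
grip_force: 39.1
top 3102 lid angle 44.74567261658283
scene 3391 lid angle 44.68395281076945
0.001682415246550769
```

```bash
python3 -c "
from station import ctrl
print(ctrl.finish_job())"
```

```text
the job is handed in; nothing more can be done
None
```

The locking pin lies released in the brass parking channel, parked with the lid still shut, and the arm was holding the lid open by its bar at about 44.7° when I handed the job in.

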